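# Clamp the leg blank and set the coarse depth ring

## Robot

A 7-joint arm with a two-finger parallel gripper is mounted at the origin on the work surface. World frame = base frame: x ahead of the robot, y to its left, z up, the work surface at z = 0. Lengths are in m, angles in degrees, forces in N, time in s.
With the tool pointing down it reaches from about 0.425 to 0.875 m from the base axis. Payload 4.7 kg.
Tool frame: the origin (TCP) lies between the finger pads; the fingertips stand 19 mm ahead of it and the grasp point (between the pads) is the TCP; x points along the fingers, z is the direction in which the jaws open and shut, and the axes are right-handed (so a half turn about x gives the same grasp; the last joint's range is limited). The gripper opens to 87 mm and grips with 3 to 60 N. Pads are 19 mm wide; open, the fingers measure 117 mm over their backs; the gripper's body (75 mm by 190 mm) begins 51 mm behind the grasp point.
Start: joints at [-71.729, 18.392, -4.016, 83.108, 1.295, 78.541, -3.26], TCP at [0.195, 0.62, 0.242] pointing down, gripper open.
Joint ranges: [-163.93, 163.93], [-17.29, 119.83], [-79.2, 71.16], [3.27, 140.29], [-89.18, 269.18], [5.43, 117.66], [-154.24, 154.24]. Speed limits (degrees/s): [147.25, 147.25, 180, 180, 180, 180, 180].

## Interface

Orientations are given as [roll, pitch, yaw] about the fixed x, y, z axes, in that order (R = Rz(yaw) Ry(pitch) Rx(roll)).
In Python, from cell import monitor, read_camera, camera_model, env, regions_of gives the robot as it stands. The module is installed in compiled form; this text tells all that it offers.
- The arm moves only by the tool step_arm, never from a script. Its argument "deltas" is a list of rows, each a list of 5 numbers: the gripper's target within -1 to 1 (fully open at 1, half-way at 0, shut at -1), then the shift along the tool's x, y, z in m, then the turn about the tool's x in degrees. A call has 1 to 12 rows; each row is the pose to reach, as a shift and turn from the pose commanded when the call began, along the tool's axes at that moment; what a row does not reach only later rows make up. A row lasts 1/8 s, in which the tool goes at most 62.5 mm and 10.7 degrees, less where a joint would pass 70% of its speed; a pose out of reach is approached as far as the arm can. A call with a gripper value outside its range is refused whole. The fingers move at their own pace and stop on an object; "newtons" is the grip in N (left out, the last holds). Time passes only in rows, so rows that repeat a pose let the fingers close. It gives the time, the measured TCP pose, the force and the opening at its end, in the units of the state.
- monitor.get_obs(): the state, without advancing time (a new reading comes with each control period).
- read_camera(name): name is "scene" or "top" or "wrist"; returns (picture, depth): 420x560x3 uint8, red, green, blue; 420x560 float32, m along the optical axis (not along the pixel's ray), 0 where there is no reading.
- camera_model(name): a dict with "fx", "fy", "cx", "cy" (pixels), "xyz" and "attitude" of the camera in the world. Camera axes: x right, y down, z forward; pixel columns grow to the right and rows downward; lengths in m; the calibration is good to about 2 mm. A picture is of the moment at which its call begins: read the wrist's pose just before it. camera_model takes no time and is no camera call; for the wrist camera it gives the pose at the moment of the call.
- env.sign_off(): hands the job in, once; it reports no verdict.
Trained networks look in the newest picture that a camera, given by its name, has taken for a name from the list of things; names that differ only in an ending like _2 or _b are one class to them, and where a whole thing is asked for, a point or a joint stands for the part that bears it (a point fixed in the world has none). Each returns a list of dicts, best first, with "p" (0 to 1); they miss things now and then, are a little off and sometimes report something else, mostly with a low value. They report only what shows in the picture. A call takes as long as a camera call. They do not tell look-alikes from the thing itself.
- regions_of(camera, thing): "pixels" (420x560 bool, what is visible of it) and "pixel" ([column, row] in pixels, amid what is visible of it).
The state is a dict: "time_s": time; "qpos": joint angles; "joint_velocities": joint speeds; "effort": joint torques, N m; "tool_pos": TCP position; "tool_rot": TCP orientation; "force": force on the tool from outside, world axes, zero at the start; "wrist_torque": the same for the moment, N m; "grip_width": finger opening in m.
Only numpy, scipy, OpenCV 4.12 (cv2) and the standard library are available. Lean on these libraries where they do the work, as an engineer would, in place of code of your own. Each camera call takes 0.05 s, during which the arm holds its last target. There are 200 camera calls.

## Task

Get the drilling jig ready for the next turned leg: swing the sprung clamp bar aside, lay the leg blank in the two V saddles with its plain round end towards the end-stop plate, then lift the bar back over and lower it squarely across the blank so that it clamps it. Also set the depth dial: turn only the coarse outer ring until its pointer nose points straight at the taller of the two marker pegs, leaving the fine inner knob as it is. Do not disturb the other things on the bench.

Things in the scene. Friction and masses are not known exactly. Their poses are not given: they have to be found in the camera images.
- jig: Grey clamp jig fixed to the bench; origin on the bench under the middle of its two V saddles; z up, y along the laid blank's axis. Base plate 12 mm thick, x -60 to 130, y -98 to 74 mm. The 90 degree V saddles (16 mm thick along y, 66 mm wide, tops 58 mm above the bench) stand at y = -55 and +55 mm, 94 mm free between them.
- end_stop (a point): Top middle of the end-stop plate, at the jig's y = -92 mm, 62 mm above the bench; plate 8 mm thick, 50 mm wide. The blank's plain round end faces it with about 13 mm to spare; the square block then lies beyond the saddle at the jig's +y.
- post_top (a point): Top of the clamp bar's steel post, 18 mm across, 195 mm high, at the jig's x = +100 mm, y = 0.
- cradle (a point): Point midway between the two saddles at the height of the laid blank's axis, 62 mm above the bench; axes as the jig's. The blank's shaft centre belongs here (within 14 mm along y).
- clamp_grip (a point): Centre of the upright black hand grip on the clamp bar: 26 mm across, with a 32 mm rim on its top 8 mm, from 22 mm below to 22 mm above this point, 155 mm from the post's axis. The aluminium bar is 170 mm long from the post's axis, 22 mm wide, 18 mm thick; underside 40 mm below this point. Bar fully down: this point 104 mm above the bench.
- clamp_lift (a joint): Height of the clamp bar on its post in m: 0 fully down (underside 64 mm above the bench), up to 0.07. A spring pulls it down; lifting takes about 6 N at 0 and 9 N at the top. When it rests on the laid blank it reads about 0.018; it must be above 0.020 to pass over the blank.
- clamp_swing (a joint): Turn of the clamp bar about its vertical post in rad, anticlockwise seen from above: 0 = squarely across the saddles, pointing to the jig's -x; growing towards the jig's -y (end-stop side), stop at 1.65; other stop at -0.15. Light friction, stays where left. At 1.2 and more it is clear for laying the blank.
- blank: Turned leg blank of pale wood, loose, 140 to 270 g, lying on the bench: round shaft 40 mm across and 150 mm long, with a square block 40 x 40 x 30 mm at one end (whole length 180 mm). Origin on the axis at the middle of the round shaft (20 mm above its support); x along the axis towards the block, the block from x = 75 to 105 mm. Centre of mass about 18 mm from the origin towards the block.
- blank_block (a point): Centre of the square block of the blank, 90 mm from its origin.
- dial_centre (a point): Centre of the round depth dial fixed to the bench, on the common axis of ring and knob at the level of the ring's top face, 48 mm above the bench. The grey housing is 210 mm across and 30 mm high. Axes as the housing's, z up.
- coarse_ring (a joint): Turn of the aluminium outer ring in rad, anticlockwise from above, -2.4 to 2.4; at 0 its nose points along the housing's x. Friction 0.08 N m, stays where left. Ring 140 mm across; on it a raised arc, 44 to 68 mm from the axis, spanning 0.75 rad to each side of the nose, top 70 mm above the bench, with upright flat end faces to push on.
- ring_pointer (a point): Point on the ring's pointer line, 90 mm from the dial's axis, 39 mm above the bench (the dark pointer nose itself is 10 mm wide and ends 78 mm from the axis). It lies over the peg's place when the nose points at the peg.
- fine_knob (a joint): Turn of the black fine inner knob in rad, anticlockwise: disc 60 mm across with a bar grip 58 mm long, 12 mm wide, its top 86 mm above the bench, at the middle of the dial. Very easily turned: do not touch.
- fine_tip (a point): One end of the fine knob's bar grip, at its top, 29 mm from the dial's axis.
- peg_tall: The taller steel marker peg, 14 mm across, 50 mm high, fixed upright on the housing about 90 mm from the dial's axis (top 80 mm above the bench); origin at its foot. This is the one to set the pointer to. It may be on either side of the dial.
- peg_short: The shorter marker peg, 14 mm across, 18 mm high, on the opposite side of the dial.
- glue: Yellow bottle, 56 mm across, 170 mm tall, loose; leave alone.
- wax_tin: Steel tin, 72 mm across, 70 mm tall, loose; leave alone.
- mug: Blue cup, 76 mm across, 90 mm tall, loose; leave alone.
- offcut: Wooden offcut 60 x 120 x 40 mm, loose; leave alone.
- driver: Screwdriver lying on the bench, loose; leave alone.
- tape: Tape roll 100 mm across, 25 mm high, loose; leave alone.
- spanner: Spanner lying on the bench, loose; leave alone.
Not all that is in view belongs to the job. Leave any pink look-alike of the blank alone.

How it is judged:
By the outcome, as a careful person would: the job done as asked, in the order asked, and still so for the second after the job is handed in, with the robot touching nothing.
It also fails if it takes over 72 s, if anything falls off the work surface, if the arm or the gripper's body presses on something with over 40 N, if the wrist force passes 120 N, or if a joint passes its speed limit or range.

## Working session

There is one attempt and no reset: what is moved stays moved. The work goes in short steps, Python scripts to look and compute and a tool call to move; the robot and the scene stay as the last step left them, time stands still between calls to the robot, and variables do not carry over. Pictures are saved under pics/ and viewed, about 8 in all and at most 12, crops included, and the job is handed in when it is done.

Besides the shell and the picture viewer there is one more tool, called after "Request:" by a JSON object that holds its "method" and its "body", one argument or row to a line. step_arm: Moves the arm, as the interface text tells. Its arguments: {"type":"object","properties":{"deltas":{"type":"array"},"newtons":{"type":"number"}},"required":["deltas"]}

```bash
mkdir -p pics
cat > h.py <<'E'
import numpy as np, cv2
from scipy.spatial.transform import Rotation as R
from cell import monitor, read_camera, camera_model, env, regions_of
def cam(n):
    m=camera_model(n); p,d=read_camera(n); return m,p,d
def rot(a):
    a=np.array(a,float)
    return a if a.shape==(3,3) else (R.from_euler('xyz',a,degrees=True).as_matrix() if a.size==3 else R.from_quat(a).as_matrix())
def cloud(m,d):
    v,u=np.mgrid[:d.shape[0],:d.shape[1]]
    P=np.stack([(u-m['cx'])/m['fx']*d,(v-m['cy'])/m['fy']*d,d],-1)
    return P@rot(m['attitude']).T+np.array(m['xyz'])
def save(p,n): cv2.imwrite('pics/'+n,cv2.cvtColor(p,cv2.COLOR_RGB2BGR))
def project(m,X):
    c=(np.atleast_2d(X)-np.array(m['xyz']))@rot(m['attitude'])
    return np.c_[c[:,0]/c[:,2]*m['fx']+m['cx'],c[:,1]/c[:,2]*m['fy']+m['cy']]
E
python3 - <<'E'
from h import *
print(monitor.get_obs())
for n in ('top','scene'):
    m,p,d=cam(n); print(n,m); save(p,n+'0.png'); np.savez(n+'0.npz',p=p,d=d,W=cloud(m,d))
    W=cloud(m,d)
    for t in ['jig','clamp_grip','post_top','end_stop','blank','blank_block','dial_centre','ring_pointer','fine_tip','peg_tall','peg_short','glue','wax_tin','mug','offcut','driver','tape','spanner']:
        try:
            for r in regions_of(n,t)[:2]:
                M=r['pixels']&(d>0); print(t,round(r['p'],2),np.round(r['pixel']),M.sum(),np.round(np.median(W[M],0),3),'zmax',np.round(W[M][:,2].max(),3))
        except Exception as e: print(t,e)
print(monitor.get_obs()['time_s'])
E
```

```text
{'time_s': 0.0, 'qpos': array([-71.72871669,  18.43875176,  -4.01615444,  83.17600184,
         1.2968914 ,  78.54040732,  -3.26120272]), 'joint_velocities': array([-0.0612742 ,  0.0449367 ,  0.05303222, -0.02831795, -0.05888898,
       -0.02076238,  0.0213731 ]), 'effort': array([ 6.50485958e-05, -4.91285419e+01, -4.03436981e-01, -3.12537146e+01,
       -6.38693897e-02,  4.33574268e-02,  1.88176305e-04]), 'tool_pos': array([0.19495702, 0.61952456, 0.24045543]), 'tool_rot': array([-176.11407027,   89.88993906, -103.57581361]), 'force': array([-0.29126512, -0.48488358,  0.15938992]), 'wrist_torque': array([0.00343716, 0.00855847, 0.00095859]), 'grip_width': 0.08677362561348242}
top {'fx': 538.0812893781875, 'fy': 538.0812893781875, 'cx': 272.9020418847615, 'cy': 205.90636876460442, 'xyz': array([ 0.27439051, -0.02535115,  1.77180794]), 'attitude': array([-171.76850475,    0.35290827,  -88.39394315])}
jig 0.84 [348. 213.] 3035 [ 0.503 -0.237  0.016] zmax 0.203
clamp_grip 0.78 [345. 224.] 374 [ 0.472 -0.243  0.085] zmax 0.14
post_top 0.88 [344. 215.] 3079 [ 0.502 -0.238  0.016] zmax 0.2
[... 2253 characters left out ...]
0.57  0.275 0.032] zmax 0.089
ring_pointer 0.85 [344. 304.] 1607 [0.563 0.275 0.048] zmax 0.087
fine_tip 0.57 [348. 290.] 368 [0.553 0.265 0.066] zmax 0.089
peg_tall 0.55 [376. 312.] 60 [0.543 0.347 0.064] zmax 0.082
glue 0.73 [255. 310.] 1052 [0.755 0.151 0.096] zmax 0.172
wax_tin 0.74 [213. 276.] 740 [ 0.743 -0.037  0.061] zmax 0.074
mug 0.63 [177. 238.] 718 [ 0.724 -0.232  0.067] zmax 0.094
offcut 0.73 [308. 222.] 751 [ 0.381 -0.02   0.038] zmax 0.044
driver 0.78 [327. 375.] 599 [0.728 0.35  0.022] zmax 0.029
tape 0.72 [437. 282.] 864 [0.335 0.405 0.021] zmax 0.029
spanner 0.61 [257. 166.] 54 [ 0.222 -0.433  0.007] zmax 0.012
spanner 0.25 [330. 375.] 682 [0.725 0.354 0.021] zmax 0.066
1.9
```

View images.

Run:
```python
from h import *
p=np.load('top0.npz')['p']; save(cv2.resize(p[100:320,100:430],(800,533),interpolation=cv2.INTER_CUBIC),'a.png')
p=np.load('scene0.npz')['p']; save(cv2.resize(p[130:400,150:480],(733,600),interpolation=cv2.INTER_CUBIC),'b.png')
```

```text
(no output)
```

View pics/a.png

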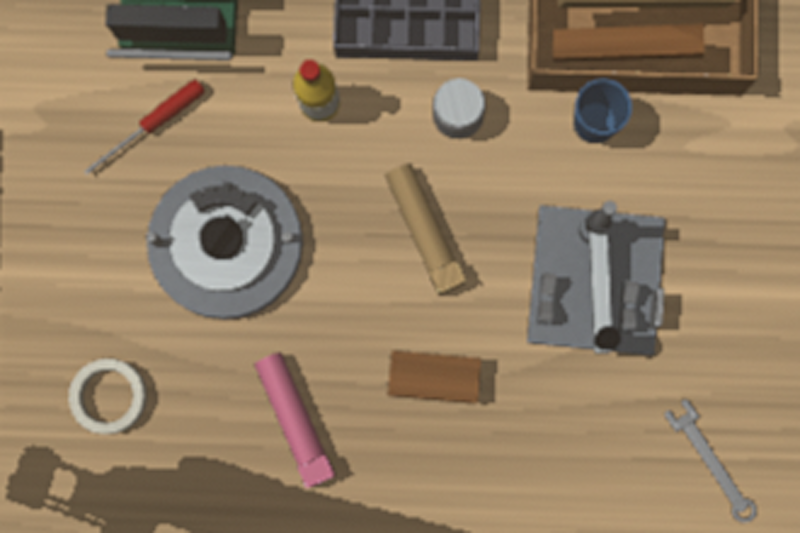

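View pics/b.png

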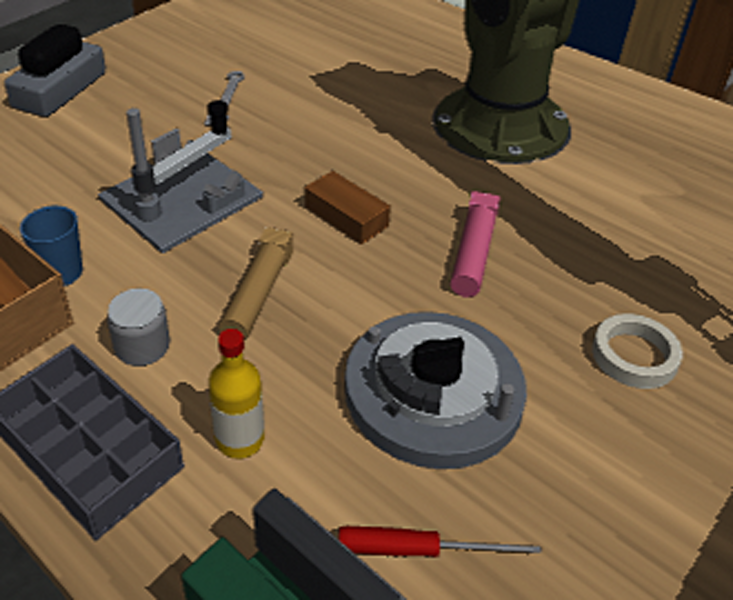

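Run:
```python
from h import *
def rect(P): return cv2.minAreaRect((P[:,:2]*1000).astype(np.float32))
for n in ('top','scene'):
    D=np.load(n+'0.npz'); W=D['W']; p=D['p'].astype(int)
    x,y,z=W[...,0],W[...,1],W[...,2]
    print(n,'table z',np.median(z[(abs(x-.45)<.03)&(abs(y-.08)<.02)]))
    box=lambda a,b,c,d:(x>a)&(x<b)&(y>c)&(y<d)
    J=box(.38,.68,-.37,-.12)
    pl=W[J&(z>.008)&(z<.019)]; print('plate',len(pl),rect(pl))
    q=W[J&(z>.17)]; print('post',len(q),np.median(q,0),q.max(0))
    q=W[J&(z>.09)&(z<.14)&(p.sum(2)<200)&(x<.5)]; print('grip',len(q),q.mean(0),q.min(0),q.max(0))
    B=box(.46,.66,-.08,.07)&(z>.025); print('blank',rect(W[B]),W[B].mean(0))
    Dl=box(.4,.68,.12,.40)
    h=W[Dl&(z>.02)&(z<.035)]; print('house',cv2.minEnclosingCircle((h[:,:2]*1000).astype(np.float32)))
    r=W[Dl&(z>.042)&(z<.054)&(p.min(2)>150)]; print('ring',len(r),r.mean(0))
    C=np.array([.54,.256])
    rr=np.hypot(x-C[0],y-C[1])
    a=W[Dl&(z>.062)&(z<.08)&(rr>.038)&(rr<.073)]; a=a[:,:2]-C; an=np.degrees(np.arctan2(a[:,1],a[:,0])); print('arc',len(an),np.percentile(an,[0,3,50,97,100]))
    g=W[Dl&(rr>.079)&(rr<.102)&(z>.042)]
    for s in(1,-1):
        k=g[(g[:,1]-C[1])*s>0.04]; print('peg',s,len(k),k.mean(0) if len(k) else'',k[:,2].max() if len(k) else'')
    f=W[Dl&(rr<.036)&(z>.078)]; print('knob',rect(f))
o=monitor.get_obs(); print(rot(o['tool_rot']))
```

```text
top table z 0.0023241061803933594
plate 2049 ((530.0435180664062, -244.55178833007812), (247.8148956298828, 299.08709716796875), 89.77291107177734)
post 38 [ 0.56987125 -0.23752398  0.19356305] [ 0.57985901 -0.22994596  0.20259071]
grip 72 [ 0.41557175 -0.24839426  0.12794584] [ 0.40349785 -0.2621081   0.11443919] [ 0.42864325 -0.23429842  0.13990881]
blank ((567.526123046875, -11.28875732421875), (181.72250366210938, 39.658103942871094), 25.72959327697754) [ 0.56572143 -0.01159474  0.0382116 ]
house ((542.2405395507812, 260.0076904296875), 105.27955627441406)
ring 678 [0.52612734 0.26281133 0.0490067 ]
arc 191 [-4.22976208e+01 -3.91462305e+01  7.79151200e-02  3.86658742e+01
  1.71244750e+02]
peg 1 30 [0.53371925 0.34379091 0.07143231] 0.09453295450565569
peg -1 18 [0.54537114 0.17255896 0.04680449] 0.05260764542492469
knob ((542.3412475585938, 259.3692932128906), (12.611459732055664, 57.397247314453125), 60.468353271484375)
scene table z -3.300664318905966e-05
plate 1214 ((506.31207275390625, -247.45166015625), (176.99600219726562, 195.1976318359375), 84.57627868652344)
post 54 [ 0.
[... 217 characters left out ...]
688, -14.088787078857422), (184.06924438476562, 41.40960693359375), 25.96055793762207) [ 0.57248137 -0.00784465  0.03617679]
house ((542.8134155273438, 257.54791259765625), 106.24314880371094)
ring 594 [0.51989947 0.26582657 0.04793466]
arc 321 [-45.48758999 -38.84191532   1.94611323  37.42965539  40.57283719]
peg 1 77 [0.54126267 0.34684472 0.06591629] 0.08179513933695526
peg -1 20 [0.54945471 0.17086168 0.04752096] 0.05038421089143241
knob ((543.5059814453125, 257.9827575683594), (15.538468360900879, 56.73978042602539), 61.09836196899414)
[[ 7.12200807e-05 -9.53926638e-01  3.00039939e-01]
 [ 7.21501188e-05  3.00039943e-01  9.53926636e-01]
 [-9.99999995e-01 -4.62908148e-05  9.01947892e-05]]
```

Request:
{"method": "step_arm", "body": {
  "deltas": [
    [1,-0.02,-0.432,-0.357,60],
    [1,-0.02,-0.432,-0.357,60],
    [1,-0.02,-0.432,-0.357,60],
    [1,-0.02,-0.432,-0.357,60],
    [1,-0.02,-0.432,-0.357,60],
    [1,-0.02,-0.432,-0.357,60],
    [1,-0.02,-0.432,-0.357,60],
    [1,-0.02,-0.432,-0.357,60],
    [1,-0.02,-0.432,-0.357,60],
    [1,-0.02,-0.432,-0.357,60],
    [1,-0.02,-0.432,-0.357,60]
  ]
}}

```text
time_s: 3.28
tool_pos: [0.4998, 0.1504, 0.2616]
tool_rot: [97.7, 89.9, 110.3]
force: [-0.3, 0.1, -0.2]
grip_width: 0.0873
```

```bash
cat >> h.py <<'E'
def rows(*wps):
    """world waypoints (x,y,z,jaw yaw deg) -> tool-axis deltas from the measured pose"""
    o=monitor.get_obs(); T=rot(o['tool_rot']); p=np.array(o['tool_pos'])
    psi=np.degrees(np.arctan2(T[1,2],T[0,2]))
    print('t',round(o['time_s'],2),'pos',np.round(p,4),'psi',round(psi,1),'q',np.round(o['qpos'],0),'F',np.round(o['force'],1),'w',round(o['grip_width'],4))
    for w in wps:
        d=T.T@(np.array(w[:3])-p); t=-((w[3]-psi+180)%360-180)
        print(np.round(d,3).tolist(),round(t,1))
E
python3 - <<'E'
from h import *
rows((.425,-.2,.24,-30))
E
```

```text
t 3.27 pos [0.4998 0.1504 0.2616] psi 12.5 q [-44.   2.  25. 100.  -1.  78.  -6.] F [-0.3  0.1 -0.2] w 0.0873
[0.021, -0.326, -0.149] 42.5
```

Request:
{"method": "step_arm", "body": {
  "deltas": [
    [1,0.0,-0.326,-0.149,43],
    [1,0.0,-0.326,-0.149,43],
    [1,0.0,-0.326,-0.149,43],
    [1,0.0,-0.326,-0.149,43],
    [1,0.0,-0.326,-0.149,43],
    [1,0.0,-0.326,-0.149,43],
    [1,0.0,-0.326,-0.149,43],
    [1,0.0,-0.326,-0.149,43]
  ]
}}

```text
time_s: 4.28
tool_pos: [0.426, -0.1986, 0.2615]
tool_rot: [104.0, 89.9, 73.7]
force: [0.1, 0.5, -0.4]
grip_width: 0.0867
```

Run:
```python
from h import *
m,p,d=cam('wrist'); W=cloud(m,d); save(p,'w1.png'); np.savez('w1.npz',p=p,d=d,W=W)
print(m['xyz'],m['attitude'])
for r in regions_of('wrist','clamp_grip')[:2]:
    M=r['pixels']&(d>0); print(r['p'],r['pixel'],np.median(W[M],0),W[M].min(0),W[M].max(0))
x,y,z=W[...,0],W[...,1],W[...,2]
q=W[(z>.115)&(z<.15)&(p.sum(2)<220)&(d>0.05)]; print(len(q)); 
if len(q): print(q.mean(0),q.min(0),q.max(0))
rows((.418,-.247,.10,-30))
```

```text
[ 0.4638363  -0.13439768  0.40418983] [ 1.64189493e+02 -2.26110233e-02 -3.02631087e+01]
0.66 [345.7, 216.1] [ 0.46997931 -0.24344905  0.08169239] [ 0.40129014 -0.28248154  0.01075378] [ 0.57129943 -0.23106324  0.12751571]
627
[ 0.41825711 -0.2503857   0.12515983] [ 0.40286611 -0.26368099  0.1173257 ] [ 0.43168197 -0.23391125  0.12751571]
t 4.38 pos [ 0.4261 -0.1984  0.2615] psi -30.2 q [-26.  -8.  44. 107.   6.  79. -13.] F [ 0.4  0.8 -0.3] w 0.087
[0.161, -0.046, 0.018] -0.2
```

View pics/w1.png

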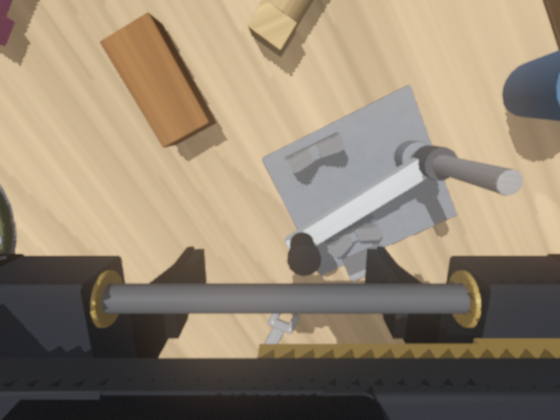

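Request:
{"method": "step_arm", "body": {
  "deltas": [
    [1,0.06,-0.048,0.018,0],
    [1,0.1,-0.048,0.018,0],
    [1,0.154,-0.048,0.018,0],
    [1,0.154,-0.048,0.018,0],
    [-1,0.154,-0.048,0.018,0],
    [-1,0.154,-0.048,0.018,0],
    [-1,0.154,-0.048,0.018,0],
    [-1,0.154,-0.048,0.018,0],
    [-1,0.154,-0.048,0.018,0],
    [-1,0.154,-0.048,0.018,0]
  ],
  "newtons": 40
}}

```text
time_s: 5.62
tool_pos: [0.4166, -0.2512, 0.1076]
tool_rot: [81.2, 90.0, 50.7]
force: [-0.2, 0.1, -0.5]
grip_width: 0.0349
```

Run:
```python
from h import *
D=np.load('w1.npz'); W=D['W']; p=D['p']
# plate fit: plane points
m={'xyz':[0.4638363,-0.13439768,0.40418983]}
x,y,z=W[...,0],W[...,1],W[...,2]
J=(x>.38)&(x<.68)&(y>-.37)&(y<-.12)&(z>.006)&(z<.018)
n,l,st,c=cv2.connectedComponentsWithStats(J.astype(np.uint8)); k=1+st[1:,4].argmax()
P=W[l==k]; r=cv2.minAreaRect((P[:,:2]*1000).astype(np.float32)); print(len(P),r)
# left(+y) and +x edge lines
import scipy.optimize as so
for (u,v) in ((263,158),(410,87),(455,215)):
    q=W[v-6:v+7,u-6:u+7].reshape(-1,3); q=q[(q[:,2]>.007)&(q[:,2]<.018)]
    print(u,v,np.round(q.mean(0),4) if len(q) else None)
rows((.418,-.247,.10,-30))
```

```text
10157 ((508.48486328125, -212.9186248779297), (99.6539535522461, 190.0382080078125), 85.8839111328125)
263 158 [ 0.4221 -0.161   0.0112]
410 87 [ 0.6016 -0.1745  0.0115]
455 215 [ 0.5891 -0.335   0.0116]
t 5.62 pos [ 0.4166 -0.2512  0.1076] psi -30.5 q [-22.   6.  53. 117.  -6.  60.   3.] F [-0.2  0.1 -0.5] w 0.0349
[0.008, 0.004, -0.001] -0.5
```

Request:
{"method": "step_arm", "body": {
  "deltas": [
    [-1,0,0,0,0],
    [-1,0,0,0,0]
  ]
}}

```text
time_s: 5.88
tool_pos: [0.4154, -0.251, 0.1071]
tool_rot: [-168.1, 89.9, 161.4]
force: [-4.1, -0.8, 1.9]
grip_width: 0.0293
```

Run:
```python
from h import *
P=np.array([.572,-.240]); R_=.1555
a0=184; psi=-30.3
rows(*[( *(P+R_*np.array([np.cos(np.radians(a)),np.sin(np.radians(a))])),.119,psi+a-a0) for a in np.linspace(184,254,11)])
```

```text
t 5.88 pos [ 0.4154 -0.251   0.1071] psi -30.5 q [-22.   6.  53. 117.  -6.  60.   3.] F [-4.1 -0.8  1.9] w 0.0293
[-0.012, 0.001, 0.001] -0.2
[-0.012, -0.014, 0.013] -7.2
[-0.012, -0.028, 0.026] -14.2
[-0.012, -0.039, 0.041] -21.2
[-0.012, -0.049, 0.057] -28.2
[-0.012, -0.057, 0.075] -35.2
[-0.012, -0.062, 0.093] -42.2
[-0.012, -0.066, 0.112] -49.2
[-0.012, -0.067, 0.131] -56.2
[-0.012, -0.065, 0.15] -63.2
[-0.012, -0.062, 0.168] -70.2
```

Request:
{"method": "step_arm", "body": {
  "deltas": [
    [-1,-0.012,0.001,0.001,0],
    [-1,-0.012,-0.014,0.013,-7],
    [-1,-0.012,-0.028,0.026,-14],
    [-1,-0.012,-0.039,0.041,-21],
    [-1,-0.012,-0.049,0.057,-28],
    [-1,-0.012,-0.057,0.075,-35],
    [-1,-0.012,-0.062,0.093,-42],
    [-1,-0.012,-0.066,0.112,-49],
    [-1,-0.012,-0.067,0.131,-56],
    [-1,-0.012,-0.065,0.15,-63],
    [-1,-0.012,-0.062,0.168,-70],
    [-1,-0.012,-0.062,0.168,-70]
  ]
}}

```text
time_s: 7.38
tool_pos: [0.5294, -0.3901, 0.1185]
tool_rot: [153.4, 89.8, -167.0]
force: [-3.3, -0.6, -6.6]
grip_width: 0.029
```

Request:
{"method": "step_arm", "body": {
  "deltas": [
    [-1,0.011,0,0,0],
    [-1,0.011,0,0,0],
    [1,0.011,0,0,0],
    [1,0.011,0,0,0],
    [1,0.011,0,0,0],
    [1,-0.05,0,0,0],
    [1,-0.12,0,0,0],
    [1,-0.15,0,0,0],
    [1,-0.15,0,0,0]
  ]
}}

```text
time_s: 8.5
tool_pos: [0.5317, -0.3908, 0.274]
tool_rot: [-63.9, 89.5, -24.3]
force: [0.3, 0.1, 0.4]
grip_width: 0.0852
```

Run:
```python
from h import *
# blank jaw yaw: axis 25.8 -> jaws at 115.8 or -64.2
rows((.5045,-.0425,.255,115.8),(.5045,-.0425,.255,-64.2))
m,p,d=cam('top'); W=cloud(m,d)
x,y,z=W[...,0],W[...,1],W[...,2]
q=W[(x>.45)&(x<.6)&(y>-.43)&(y<-.33)&(z>.1)&(z<.14)&(p.sum(2)<200)]; print(len(q),q.mean(0),q.max(0))
```

```text
t 8.5 pos [ 0.5317 -0.3908  0.274 ] psi 39.6 q [  3.  22.  42.  81. -15.  83.  84.] F [0.3 0.1 0.4] w 0.0852
[0.018, 0.286, 0.201] -76.2
[0.018, 0.286, 0.201] 103.8<stdin>:6: RuntimeWarning: Mean of empty slice.
  ret = um.true_divide(
Traceback (most recent call last):
ValueError: zero-size array to reduction operation maximum which has no identity
```

Request:
{"method": "step_arm", "body": {
  "deltas": [
    [1,0.02,0.286,0.201,-76],
    [1,0.02,0.286,0.201,-76],
    [1,0.02,0.286,0.201,-76],
    [1,0.02,0.286,0.201,-76],
    [1,0.02,0.286,0.201,-76],
    [1,0.02,0.286,0.201,-76],
    [1,0.02,0.286,0.201,-76],
    [1,0.02,0.286,0.201,-76],
    [1,0.02,0.286,0.201,-76]
  ]
}}

```text
time_s: 9.68
tool_pos: [0.5024, -0.0417, 0.2488]
tool_rot: [67.0, 89.9, -177.7]
force: [-0.4, 0.3, 0.4]
grip_width: 0.0873
```

Run:
```python
from h import *
m,p,d=cam('wrist'); W=cloud(m,d); save(p,'w2.png')
x,y,z=W[...,0],W[...,1],W[...,2]
M=(x>.42)&(x<.68)&(y>-.1)&(y<.1)&(z>.02)&(z<.06)&(d>.1)
n,l,st,c=cv2.connectedComponentsWithStats(M.astype(np.uint8))
for k in range(1,n):
    if st[k,4]>300:
        P=W[l==k]; r=cv2.minAreaRect((P[:,:2]*1000).astype(np.float32)); print(st[k],r,P[:,2].max())
        u=np.array([.9003,.4352]); s=P[:,:2]@u; t=P[:,:2]@np.array([-.4352,.9003]); print('s',np.percentile(s,[.5,50,99.5]),'t',np.percentile(t,[.5,50,99.5]))
rows((.5045,-.0425,.03,115.8))
```

```text
[ 265  173   37  111 3717] ((548.983642578125, -22.02985382080078), (139.09840393066406, 39.579959869384766), 25.910009384155273) 0.04251228078022368
s [0.41536406 0.47453043 0.54849671] t [-0.27817379 -0.25847767 -0.23913067]
t 9.72 pos [ 0.5026 -0.0419  0.249 ] psi 115.3 q [-22.  -0.  24. 104.   0.  77. 117.] F [ 0.8  0.2 -1. ] w 0.0866
[0.219, -0.002, -0.001] -0.5
```

View pics/w2.png

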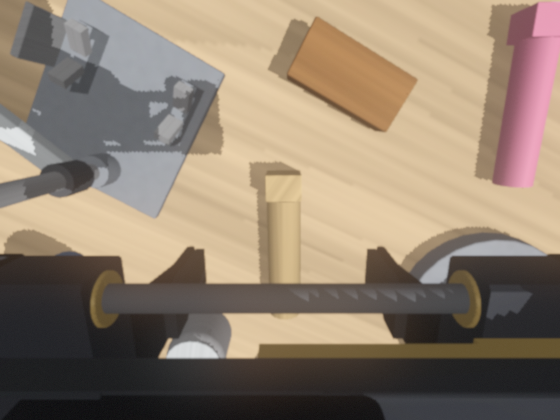

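Request:
{"method": "step_arm", "body": {
  "deltas": [
    [1,0.06,-0.001,-0.002,-0.6],
    [1,0.12,-0.001,-0.002,-0.6],
    [1,0.18,-0.001,-0.002,-0.6],
    [1,0.225,-0.001,-0.002,-0.6],
    [1,0.225,-0.001,-0.002,-0.6],
    [-1,0.225,-0.001,-0.002,-0.6],
    [-1,0.225,-0.001,-0.002,-0.6],
    [-1,0.225,-0.001,-0.002,-0.6],
    [-1,0.225,-0.001,-0.002,-0.6],
    [-1,0.225,-0.001,-0.002,-0.6],
    [-1,0.225,-0.001,-0.002,-0.6]
  ],
  "newtons": 60
}}

```text
time_s: 11.1
tool_pos: [0.5047, -0.0427, 0.0247]
tool_rot: [-91.5, 90.0, 24.6]
force: [-0.9, 1.2, 0.6]
grip_width: 0.0399
```

Request:
{"method": "step_arm", "body": {
  "deltas": [
    [-1,-0.01,0,0,0],
    [-1,-0.03,0,0,0],
    [-1,-0.06,0,0,0],
    [-1,-0.1,0,0,0],
    [-1,-0.15,0,0,0],
    [-1,-0.2,0,0,0],
    [-1,-0.2,0,0,0]
  ]
}}

```text
time_s: 11.98
tool_pos: [0.5071, -0.043, 0.2293]
tool_rot: [-109.5, 89.5, 6.7]
force: [0.3, -0.7, -2.9]
grip_width: 0.0399
```

Run:
```python
from h import *
rows((.478,-.150,.22,-4.1),(.478,-.150,.062,-4.1))
m,p,d=cam('scene'); save(cv2.resize(p[100:300,150:430],(700,500)),'s2.png')
W=cloud(m,d); x,y,z=W[...,0],W[...,1],W[...,2]
m,p,d=cam('wrist'); save(p,'w3.png')
```

```text
t 11.97 pos [ 0.5071 -0.043   0.2293] psi 116.1 q [-23.   1.  25. 105.  -0.  74. 118.] F [ 0.3 -0.7 -2.9] w 0.0399
[0.009, 0.073, -0.083] 120.2
[0.167, 0.075, -0.083] 120.2
```

View pics/s2.png

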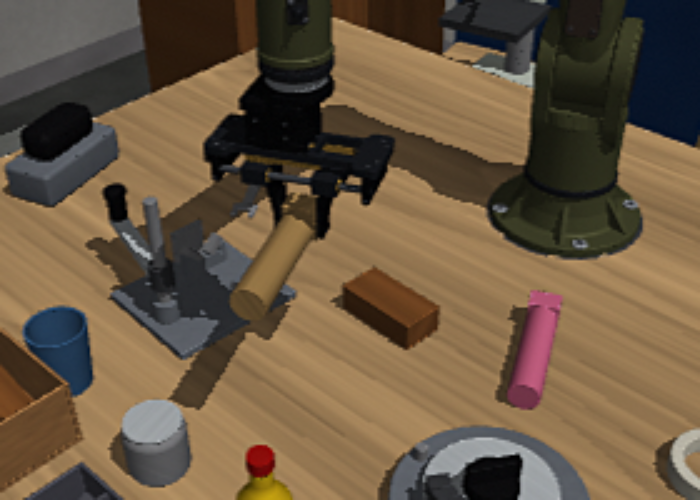

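Request:
{"method": "step_arm", "body": {
  "deltas": [
    [-1,-0.03,0.01,0,10],
    [-1,-0.03,0.02,-0.01,20],
    [-1,-0.03,0.03,-0.02,30],
    [-1,-0.03,0.04,-0.03,40],
    [-1,-0.03,0.05,-0.04,50],
    [-1,-0.03,0.06,-0.05,60],
    [-1,-0.03,0.07,-0.06,70],
    [-1,-0.03,0.074,-0.07,80],
    [-1,-0.03,0.074,-0.08,90],
    [-1,-0.03,0.074,-0.083,100],
    [-1,-0.03,0.074,-0.083,110],
    [-1,-0.03,0.074,-0.083,120]
  ]
}}

```text
time_s: 13.58
tool_pos: [0.4735, -0.1495, 0.2523]
tool_rot: [176.6, 89.8, 172.4]
force: [0.2, 0.1, -2.3]
grip_width: 0.0398
```

Request:
{"method": "step_arm", "body": {
  "deltas": [
    [-1,0,0,0,0],
    [-1,0,0,0,0]
  ]
}}

```text
time_s: 13.82
tool_pos: [0.4742, -0.1496, 0.2535]
tool_rot: [175.9, 89.9, 172.2]
force: [0.3, 0.4, -1.8]
grip_width: 0.0398
```

Run:
```python
from h import *
for n in('top','scene'):
    m,p,d=cam(n); W=cloud(m,d); x,y,z=W[...,0],W[...,1],W[...,2]; q=p.astype(int)
    M=(x>.35)&(x<.56)&(y>-.38)&(y<-.1)&(z>.2)&(z<.32)&(q[...,0]-q[...,2]>35)
    P=W[M]; print(n,len(P))
    if len(P)>20:
        print(cv2.minAreaRect((P[:,:2]*1000).astype(np.float32)),P.min(0),P.max(0))
        yy=P[:,1]
        for a in np.arange(-.32,-.12,.04):
            k=P[(yy>a)&(yy<a+.04)]
            if len(k): print(round(a,2),np.round(k.mean(0),4),np.round(np.percentile(k[:,2],[50,95]),4))
    if n=='top':
        g=W[(x>.45)&(x<.6)&(y>-.45)&(y<-.33)&(z>.1)&(z<.15)]; print('grip',g.mean(0) if len(g) else None)
rows((.478,-.150,.062,-4.1))
```

```text
top 175
((492.6385498046875, -203.82652282714844), (216.67141723632812, 43.563106536865234), 63.92647933959961) [ 0.44819993 -0.30642925  0.25605207] [ 0.5598195  -0.11375958  0.31689823]
-0.32 [ 0.46   -0.2936  0.2683] [0.2682 0.2732]
-0.28 [ 0.4619 -0.2615  0.2679] [0.2679 0.2736]
-0.24 [ 0.4641 -0.236   0.2688] [0.2681 0.2761]
grip [ 0.52820163 -0.38672357  0.12591001]
scene 208
((495.73101806640625, -188.81024169921875), (120.82030487060547, 209.6505126953125), 23.831640243530273) [ 0.3981169  -0.30897903  0.23006698] [ 0.53096298 -0.11304029  0.31960219]
-0.32 [ 0.4837 -0.306   0.2488] [0.2496 0.2523]
-0.24 [ 0.4855 -0.2086  0.2467] [0.2467 0.256 ]
-0.2 [ 0.4821 -0.1823  0.2616] [0.2601 0.2765]
-0.16 [ 0.4762 -0.1335  0.2553] [0.2568 0.2706]
t 13.93 pos [ 0.4745 -0.1497  0.2541] psi -3.8 q [-15.  -2.  29. 104.   1.  77.  10.] F [-0.5  0.6 -0.7] w 0.0399
[0.192, -0.0, 0.004] 0.3
```

Request:
{"method": "step_arm", "body": {
  "deltas": [
    [-1,0.05,0,0.004,0.3],
    [-1,0.1,0,0.004,0.3],
    [-1,0.14,0,0.004,0.3],
    [-1,0.165,0,0.004,0.3],
    [-1,0.178,0,0.004,0.3],
    [-1,0.184,0,0.004,0.3],
    [-1,0.184,0,0.004,0.3]
  ]
}}

```text
time_s: 14.8
tool_pos: [0.4792, -0.1501, 0.071]
tool_rot: [0.0, 90.0, -4.1]
force: [0.7, -0.5, -1.0]
grip_width: 0.0398
```

Run:
```python
from h import *
rows((.478,-.150,.0667,-4.1))
m,p,d=cam('top'); save(cv2.resize(p[150:280,280:440],(800,650))[:600],'t3.png')
W=cloud(m,d); x,y,z=W[...,0],W[...,1],W[...,2]; q=p.astype(int)
M=(x>.42)&(x<.54)&(y>-.34)&(y<-.2)&(z>.065)&(z<.11)&(q[...,0]-q[...,2]>30)
P=W[M]; print(len(P)); s=np.polyfit(P[:,1],P[:,0],1); print(s,'z',np.polyfit(P[:,1],P[:,2],1),np.median(P[:,2]),P.min(0))
```

```text
t 14.8 pos [ 0.4792 -0.1501  0.071 ] psi -4.1 q [-13.  10.  30. 116.  -6.  56.  16.] F [ 0.7 -0.5 -1. ] w 0.0398
[0.004, 0.0, -0.001] -0.0
290
[0.04253322 0.47824763] z [0.00788414 0.08638584] 0.08470766816776687 [ 0.44906996 -0.30763109  0.06961341]
```

View pics/t3.png

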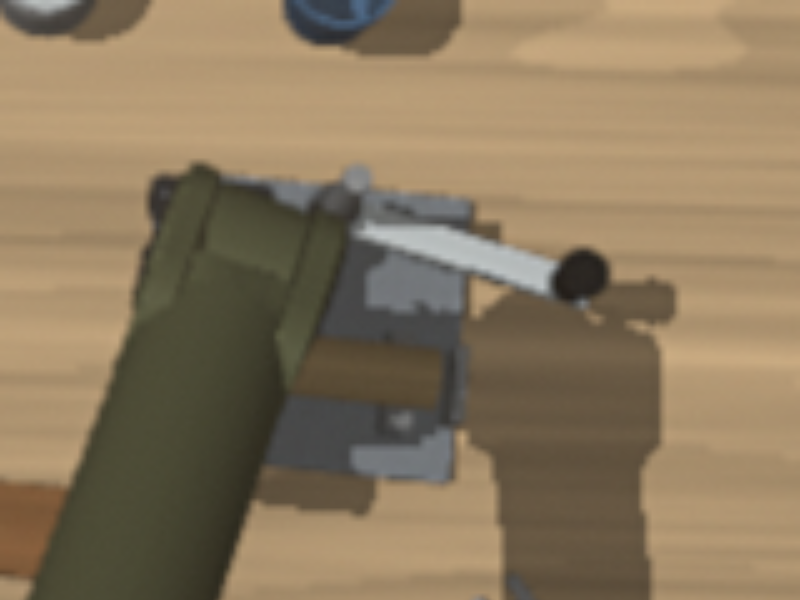

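Request:
{"method": "step_arm", "body": {
  "deltas": [
    [-1,0.003,0,0,0],
    [-1,0.0045,0,-0.001,0],
    [-1,0.0045,0,-0.001,0]
  ]
}}

```text
time_s: 15.22
tool_pos: [0.4787, -0.1502, 0.0674]
tool_rot: [5.6, 89.9, 1.5]
force: [-1.7, -0.0, 4.3]
grip_width: 0.0392
```

Request:
{"method": "step_arm", "body": {
  "deltas": [
    [1,0,0,0,0],
    [1,0,0,0,0],
    [1,0,0,0,0],
    [1,0,0,0,0],
    [1,-0.06,0,0,0],
    [1,-0.12,0,0,0],
    [1,-0.18,0,0,0],
    [1,-0.2,0,0,0]
  ]
}}

```text
time_s: 16.23
tool_pos: [0.4794, -0.1506, 0.2703]
tool_rot: [1.9, 89.6, -2.3]
force: [0.2, -0.8, 0.2]
grip_width: 0.0869
```

Run:
```python
from h import *
m,p,d=cam('wrist'); W=cloud(m,d); save(p,'w4.png'); np.savez('w4.npz',p=p,W=W,d=d)
x,y,z=W[...,0],W[...,1],W[...,2]; q=p.astype(int)
M=(x>.42)&(x<.54)&(y>-.34)&(y<-.1)&(z>.065)&(z<.11)&(q[...,0]-q[...,2]>30)
P=W[M]; print(len(P),cv2.minAreaRect((P[:,:2]*1000).astype(np.float32)),'z',np.polyfit(P[:,1],P[:,2],1),np.percentile(P[:,2],95))
rows((.5294,-.3901,.262,39.8),(.5294,-.3901,.108,39.8))
```

```text
4113 ((472.2841796875, -219.1028289794922), (178.86666870117188, 39.15550231933594), 85.84661865234375) z [0.01745462 0.08215499] 0.08239862162979592
t 16.27 pos [ 0.4799 -0.1506  0.2713] psi -4.2 q [-16.  -2.  30. 102.   1.  79.  10.] F [ 0.6 -0.4  1.5] w 0.087
[0.01, -0.235, 0.067] -44.0
[0.164, -0.235, 0.065] -44.0
```

View pics/w4.png

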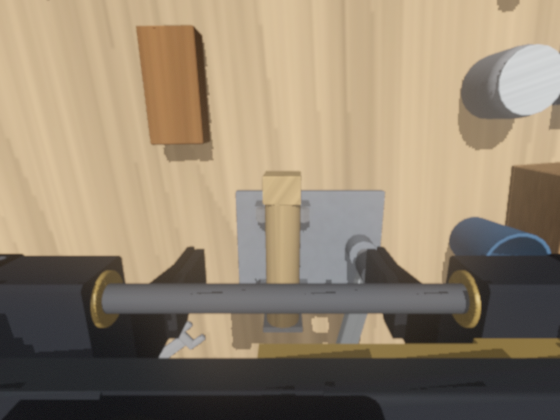

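Request:
{"method": "step_arm", "body": {
  "deltas": [
    [1,0.01,-0.235,0.067,-44],
    [1,0.01,-0.235,0.067,-44],
    [1,0.01,-0.235,0.067,-44],
    [1,0.01,-0.235,0.067,-44],
    [1,0.01,-0.235,0.067,-44],
    [1,0.01,-0.235,0.067,-44],
    [1,0.01,-0.235,0.067,-44]
  ]
}}

```text
time_s: 17.15
tool_pos: [0.5274, -0.3882, 0.2549]
tool_rot: [86.9, 89.9, 126.7]
force: [0.6, 0.0, 0.4]
grip_width: 0.0868
```

Run:
```python
from h import *
rows((.5294,-.3898,.107,39.8))
```

```text
t 17.15 pos [ 0.5274 -0.3882  0.2549] psi 39.8 q [  6.  21.  37.  82. -13.  81.  83.] F [0.6 0.  0.4] w 0.0868
[0.148, -0.003, 0.0] -0.0
```

Request:
{"method": "step_arm", "body": {
  "deltas": [
    [1,0.06,-0.003,0,0],
    [1,0.11,-0.003,0,0],
    [1,0.148,-0.003,0,0],
    [1,0.148,-0.003,0,0],
    [-1,0.148,-0.003,0,0],
    [-1,0.148,-0.003,0,0],
    [-1,0.148,-0.003,0,0],
    [-1,0.148,-0.003,0,0],
    [-1,0.148,-0.003,0,0],
    [-1,0.148,-0.003,0,0],
    [-1,0.148,-0.003,0,0],
    [-1,0.148,-0.003,0,0]
  ],
  "newtons": 45
}}

```text
time_s: 18.65
tool_pos: [0.5295, -0.3914, 0.1079]
tool_rot: [54.1, 90.0, 94.0]
force: [0.9, 0.0, -0.1]
grip_width: 0.029
```

Run:
```python
from h import *
P=np.array([.572,-.240]); R_=.1555
o=monitor.get_obs(); v=np.array(o['tool_pos'])[:2]-P; print(np.linalg.norm(v),np.degrees(np.arctan2(v[1],v[0]))%360)
a1=175.9
rows(*[( *(P+R_*np.array([np.cos(np.radians(a)),np.sin(np.radians(a))])),.147,39.8+a-254) for a in np.linspace(254,a1,12)])
```

```text
0.1572508120242926 254.32023141319934
t 18.65 pos [ 0.5295 -0.3914  0.1079] psi 39.8 q [  8.  28.  35.  92. -17.  66.  86.] F [ 0.9  0.  -0.1] w 0.029
[-0.039, 0.002, 0.001] 0.0
[-0.039, 0.018, -0.009] 7.1
[-0.039, 0.036, -0.017] 14.2
[-0.039, 0.054, -0.022] 21.3
[-0.039, 0.073, -0.025] 28.4
[-0.039, 0.093, -0.026] 35.5
[-0.039, 0.112, -0.024] 42.6
[-0.039, 0.131, -0.02] 49.7
[-0.039, 0.149, -0.014] 56.8
[-0.039, 0.166, -0.005] 63.9
[-0.039, 0.182, 0.005] 71.0
[-0.039, 0.197, 0.018] 78.1
```

Request:
{"method": "step_arm", "body": {
  "deltas": [
    [-1,-0.015,0,0,0],
    [-1,-0.03,0,0,0],
    [-1,-0.039,0,0,0],
    [-1,-0.039,0,0,0]
  ]
}}

```text
time_s: 19.15
tool_pos: [0.5299, -0.3907, 0.1477]
tool_rot: [13.4, 89.9, 53.3]
force: [0.9, 4.1, -7.6]
grip_width: 0.029
```

Request:
{"method": "step_arm", "body": {
  "deltas": [
    [-1,0,0.016,-0.009,7],
    [-1,0,0.034,-0.017,14],
    [-1,0,0.052,-0.022,21],
    [-1,0,0.072,-0.025,28],
    [-1,0,0.092,-0.026,35.5],
    [-1,0,0.111,-0.024,42.6],
    [-1,0,0.13,-0.02,49.7],
    [-1,0,0.148,-0.014,56.8],
    [-1,0,0.165,-0.005,64],
    [-1,0,0.182,0.005,71],
    [-1,0,0.197,0.018,78],
    [-1,0,0.197,0.018,78]
  ]
}}

```text
time_s: 20.65
tool_pos: [0.4167, -0.2294, 0.1472]
tool_rot: [25.0, 89.9, -13.1]
force: [0.3, -1.7, -8.0]
grip_width: 0.0292
```

Run:
```python
from h import *
P=np.array([.572,-.240])
o=monitor.get_obs(); v=np.array(o['tool_pos'])[:2]-P; print(np.linalg.norm(v),np.degrees(np.arctan2(v[1],v[0]))%360)
rows((.417,-.229,.147,-38))
m,p,d=cam('scene'); W=cloud(m,d); save(cv2.resize(p[130:300,170:400],(800,591)),'s4.png')
m,p,d=cam('top'); W=cloud(m,d); x,y,z=W[...,0],W[...,1],W[...,2]
# bar centreline by its bright top
M=(x>.42)&(x<.56)&(y>-.30)&(y<-.17)&(z>.108)&(z<.135)&(p.min(2)>120); Q=W[M]; print(len(Q)); 
if len(Q)>20: f=np.polyfit(Q[:,0],Q[:,1],1); print('bar yaw',np.degrees(np.arctan(f[0])),np.polyval(f,.572))
```

```text
0.1556951301215205 176.08296967202654
t 20.65 pos [ 0.4167 -0.2294  0.1472] psi -38.1 q [-19.   0.  45. 115.  -0.  64. -12.] F [ 0.3 -1.7 -8. ] w 0.0292
[0.0, 0.0, 0.0] -0.1
152
bar yaw -9.353610542061459 -0.24208216361008988
```

Request:
{"method": "step_arm", "body": {
  "deltas": [
    [-1,0.008,0,0,0],
    [-1,0.016,0,0,0],
    [-1,0.02,0,0,0],
    [-1,0.022,0,0,0],
    [-1,0.022,0,0,0]
  ]
}}

```text
time_s: 21.38
tool_pos: [0.4162, -0.2297, 0.1266]
tool_rot: [-160.0, 89.9, 161.8]
force: [-10.6, 0.2, 10.7]
grip_width: 0.0289
```

Request:
{"method": "step_arm", "body": {
  "deltas": [
    [-1,-0.001,0,0,0],
    [1,-0.001,0,0,0],
    [1,-0.001,0,0,0],
    [1,-0.001,0,0,0],
    [1,-0.001,0,0,0],
    [1,-0.06,0,0,0],
    [1,-0.12,0,0,0],
    [1,-0.15,0,0,0],
    [1,-0.15,0.05,0,0],
    [1,-0.15,0.1,0,0]
  ]
}}

```text
time_s: 22.62
tool_pos: [0.48, -0.1494, 0.2761]
tool_rot: [56.1, 89.8, 17.9]
force: [1.0, -1.0, -0.4]
grip_width: 0.0869
```

Run:
```python
from h import *
m,p,d=cam('wrist'); W=cloud(m,d); save(p,'w5.png')
x,y,z=W[...,0],W[...,1],W[...,2]; q=p.astype(int)
M=(x>.43)&(x<.545)&(y>-.30)&(y<-.17)&(z>.095)&(z<.108); Q=W[M]; print(len(Q))
r=cv2.minAreaRect((Q[:,:2]*1000).astype(np.float32)); f=np.polyfit(Q[:,0],Q[:,1],1); print(r,'bar yaw',np.degrees(np.arctan(f[0])),'y@post',np.polyval(f,.572),'z',np.median(Q[:,2]))
M=(x>.42)&(x<.54)&(y>-.34)&(y<-.1)&(z>.06)&(z<.095)&(q[...,0]-q[...,2]>30)
P=W[M]; print(len(P),cv2.minAreaRect((P[:,:2]*1000).astype(np.float32)))
M=(z>.13)&(z<.16)&(x<.46)&(x>.38)&(y<-.18)&(y>-.28); G=W[M]; print('grip',len(G),G.mean(0) if len(G) else '')
rows((.49,.15,.26,-4))
```

```text
2055
((487.6073913574219, -234.64346313476562), (22.245223999023438, 115.96417236328125), 85.16524505615234) bar yaw -5.178778940363901 y@post -0.24147747547999887 z 0.09802961888628342
3544 ((471.0324401855469, -230.2900390625), (201.54150390625, 43.67750549316406), 84.50208282470703)
grip 315 [ 0.41227255 -0.23544268  0.14206283]
t 22.68 pos [ 0.484  -0.1413  0.2751] psi -37.6 q [-25.  -2.  38. 102.   1.  80. -25.] F [2.9 5.9 0.3] w 0.0873
[0.016, 0.234, -0.173] -33.6
```

View pics/w5.png

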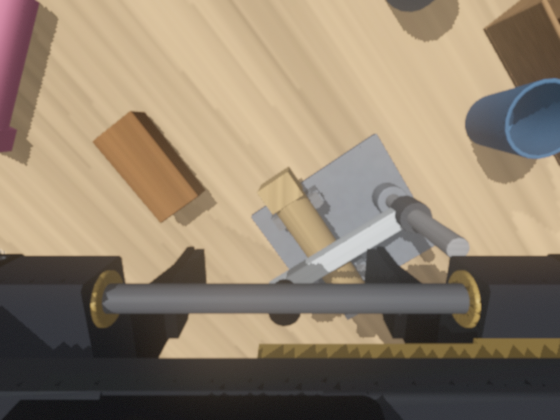

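Request:
{"method": "step_arm", "body": {
  "deltas": [
    [1,0,0.249,-0.121,-37],
    [1,0,0.249,-0.121,-37],
    [1,0,0.249,-0.121,-37],
    [1,0,0.249,-0.121,-37],
    [1,0,0.249,-0.121,-37],
    [-1,0,0.249,-0.121,-37],
    [-1,0,0.249,-0.121,-37],
    [-1,0,0.249,-0.121,-37]
  ],
  "newtons": 20
}}

```text
time_s: 23.68
tool_pos: [0.5377, 0.1181, 0.2754]
tool_rot: [-3.3, 90.0, -4.7]
force: [-0.3, -0.8, -0.4]
grip_width: 0.0647
```

```bash
cat > dial.py <<'E'
from h import *
def dial(cn='wrist',name=None,C0=(.5425,.259)):
    m,p,d=cam(cn); W=cloud(m,d)
    if name: save(p,name)
    x,y,z=W[...,0],W[...,1],W[...,2]; C=np.array(C0); rr=np.hypot(x-C[0],y-C[1])
    h=W[(rr<.115)&(z>.022)&(z<.034)]; 
    if len(h)>100:
        c=cv2.minEnclosingCircle((h[:,:2]*1000).astype(np.float32)); print('house',c)
    ring=W[(rr<.08)&(z>.044)&(z<.052)&(p.min(2)>130)]
    an=lambda P:np.degrees(np.arctan2(P[:,1]-C[1],P[:,0]-C[0]))
    a=W[(rr>.047)&(rr<.066)&(z>.064)&(z<.076)]; A=an(a)
    if len(A): 
        mid=np.degrees(np.angle(np.exp(1j*np.radians(A)).mean())); e=(A-mid+180)%360-180; print('arc',len(A),'mid',mid,'range',mid+np.percentile(e,[.5,99.5]),mid+np.percentile(e,[.5,99.5]).mean())
    n=W[(rr>.071)&(rr<.0785)&(z>.036)&(z<.052)]; N=an(n); print('nose',len(n),np.percentile(N,[5,50,95]) if len(N) else '')
    k=W[(rr>.078)&(rr<.103)&(z>.055)&(z<.09)]; t=k[k[:,2]>.0765]
    print('tall',len(k),len(t)); 
    if len(t): print(t.mean(0),an(t).mean(),(t.min(0)+t.max(0))/2)
    k=W[(rr<.034)&(z>.080)]; print('knob',cv2.minAreaRect((k[:,:2]*1000).astype(np.float32)) if len(k)>10 else None)
E
python3 - <<'E'
from dial import *
dial('wrist','w6.png'); rows((.54,.13,.26,0))
E
```

```text
house ((542.245361328125, 257.3761291503906), 104.96124267578125)
arc 1827 mid -2.691035690804692 range [-47.30823164  39.3678938 ] -3.970168917211118
nose 77 [-107.16129357   -5.437254     -0.49986458]
tall 0 0
knob ((542.165283203125, 257.3626708984375), (12.312018394470215, 57.72266387939453), 57.08590316772461)
t 23.73 pos [0.5377 0.1184 0.2754] psi -1.3 q [-39.   5.  26.  95.  -2.  80. -14.] F [-0.4  1.  -0.1] w 0.0608
[0.015, 0.012, 0.002] -1.3
```

View pics/w6.png

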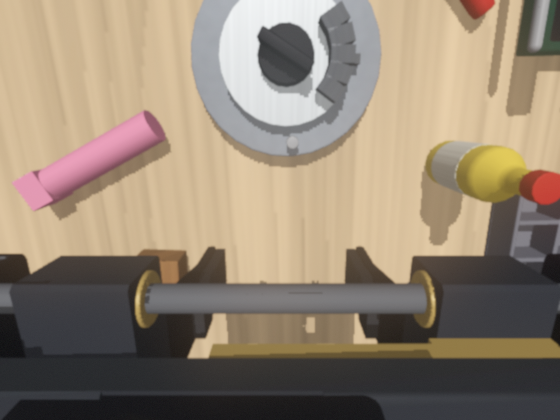

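Request:
{"method": "step_arm", "body": {
  "deltas": [
    [-1,0.05,0.089,0.026,64],
    [-1,0.1,0.089,0.026,64],
    [-1,0.13,0.089,0.026,64],
    [-1,0.13,0.089,0.026,64],
    [-1,0.13,0.089,0.026,64],
    [-1,0.13,0.089,0.026,64],
    [-1,0.13,0.089,0.026,64],
    [-1,0.13,0.089,0.026,64]
  ]
}}

```text
time_s: 24.72
tool_pos: [0.5655, 0.2085, 0.1453]
tool_rot: [111.5, 90.0, 46.5]
force: [0.5, -0.5, 1.2]
grip_width: 0.0005
```

```bash
cat >> dial.py <<'E'
C=np.array([.5422,.2573])
def pt(th,z=.073,r=.056): return (C[0]+r*np.cos(np.radians(th)),C[1]+r*np.sin(np.radians(th)),z,th)
E
python3 - <<'E'
from dial import *
rows(pt(-65),*[pt(t) for t in np.arange(-56,36,8)])
E
```

```text
t 24.73 pos [0.5655 0.2085 0.1453] psi -65.0 q [-48.  18.  30.  98.  -9.  67. -80.] F [ 0.5 -0.5  1.2] w 0.0005
[0.072, -0.0, 0.002] -0.0
[0.072, 0.008, 0.001] -9.0
[0.072, 0.016, -0.001] -17.0
[0.072, 0.023, -0.003] -25.0
[0.072, 0.03, -0.007] -33.0
[0.072, 0.036, -0.012] -41.0
[0.072, 0.042, -0.017] -49.0
[0.072, 0.046, -0.024] -57.0
[0.072, 0.05, -0.03] -65.0
[0.072, 0.053, -0.038] -73.0
[0.072, 0.055, -0.045] -81.0
[0.072, 0.055, -0.053] -89.0
[0.072, 0.055, -0.061] -97.0
```

Request:
{"method": "step_arm", "body": {
  "deltas": [
    [-1,0.04,0,0.002,0],
    [-1,0.072,0,0.002,0],
    [-1,0.072,0,0.002,0]
  ]
}}

```text
time_s: 25.1
tool_pos: [0.5642, 0.2061, 0.0707]
tool_rot: [-88.4, 89.7, -153.4]
force: [0.2, -0.2, -0.8]
grip_width: 0.0006
```

Request:
{"method": "step_arm", "body": {
  "deltas": [
    [-1,0,0.008,-0.001,-9],
    [-1,0,0.016,-0.003,-17],
    [-1,0,0.023,-0.005,-25],
    [-1,0,0.03,-0.009,-33],
    [-1,0,0.036,-0.014,-41],
    [-1,0,0.042,-0.019,-49],
    [-1,0,0.046,-0.026,-57],
    [-1,0,0.05,-0.032,-65],
    [-1,0,0.053,-0.04,-73],
    [-1,0,0.055,-0.047,-81],
    [-1,0,0.055,-0.055,-89],
    [-1,0,0.055,-0.055,-89]
  ]
}}

```text
time_s: 26.6
tool_pos: [0.5943, 0.2806, 0.075]
tool_rot: [2.7, 89.8, 26.5]
force: [0.6, -1.0, -0.1]
grip_width: 0.0003
```

Run:
```python
from dial import *
rows(pt(32),pt(40))
for c in('wrist','top','scene'): print(c); dial(c,'d1%s.png'%c,C)
```

```text
t 26.6 pos [0.5943 0.2806 0.075 ] psi 23.8 q [-36.  26.  11.  93.  -5.  61.   0.] F [ 0.6 -1.  -0.1] w 0.0003
[0.002, 0.008, -0.002] -8.2
[0.002, 0.015, -0.003] -16.2
wrist
house ((542.0010986328125, 258.0156555175781), 104.76103210449219)
arc 7488 mid 79.93481717570414 range [ 32.38499591 122.57815369] 77.48157479940723
nose 291 [76.5592507  79.95178183 83.39687883]
tall 1141 961
[0.53732953 0.34581293 0.07934071] 93.14992997008054 [0.53705465 0.34568297 0.07903064]
knob ((529.784912109375, 274.4389343261719), (53.78459167480469, 27.614734649658203), 53.38066864013672)
top
house ((546.5794677734375, 244.24667358398438), 102.12772369384766)
nose 20 [-156.1011581   -74.94705069  -23.54586937]
tall 2 0
knob ((542.7462158203125, 256.9674987792969), (65.53846740722656, 66.68282318115234), 6.596278190612793)
scene
house ((542.9221801757812, 257.42462158203125), 106.39067077636719)
arc 167 mid 87.65383750098077 range [ 52.43769756 122.67369402] 87.55569579144098
nose 24 [57.10949291 77.97127176 83.33345611]
tall 59 23
[0.53875442 0.3457175  0.0789944 ] 92.24448010189757 [0.53842239 0.34553129 0.07914056]
knob ((542.3869018554688, 257.17340087890625), (66.12763977050781, 66.88732147216797), 13.959380149841309)
```

Request:
{"method": "step_arm", "body": {
  "deltas": [
    [-1,0,0.0064,-0.0004,-6],
    [-1,0,0.0105,-0.001,-11],
    [-1,0,0.0125,-0.0014,-13],
    [-1,0,0.0125,-0.0014,-13],
    [-1,0,0.0125,-0.0014,-13]
  ]
}}

```text
time_s: 27.38
tool_pos: [0.5871, 0.2908, 0.0734]
tool_rot: [-22.1, 90.0, 14.7]
force: [1.6, -0.5, 1.0]
grip_width: 0.0006
```

Run:
```python
from dial import *
rows(pt(37))
dial('wrist','d2.png',C)
```

```text
t 27.38 pos [0.5871 0.2908 0.0734] psi 36.8 q [-35.  26.   8.  93.  -4.  61.  11.] F [ 1.6 -0.5  1. ] w 0.0006
[0.0, 0.0, -0.0] -0.2
house ((542.1150512695312, 257.9299621582031), 104.90927124023438)
arc 7633 mid 92.80578079277667 range [ 45.25043702 135.3945138 ] 90.32247540507828
nose 285 [89.47590836 92.86153901 96.31667112]
tall 920 920
[0.5370088  0.34585118 0.07929952] 93.35499240990573 [0.53695724 0.3458753  0.07941405]
knob ((526.171142578125, 271.4319152832031), (54.512840270996094, 26.79518699645996), 64.1441650390625)
```

Request:
{"method": "step_arm", "body": {
  "deltas": [
    [-1,0,0.0004,0,0],
    [-1,0,0.0004,0,0],
    [-1,0,-0.008,0,0],
    [-1,0,-0.008,0,0],
    [-1,-0.05,-0.008,0,0],
    [-1,-0.1,-0.008,0,0],
    [-1,-0.16,-0.03,0,0],
    [-1,-0.2,-0.09,0.0,0],
    [-1,-0.2,-0.12,0.0,0]
  ]
}}

```text
time_s: 28.55
tool_pos: [0.6607, 0.1934, 0.2771]
tool_rot: [-21.6, 89.7, 15.1]
force: [0.9, -0.7, -0.9]
grip_width: 0.0005
```

Run:
```python
from dial import *
rows(pt(37))
dial('wrist',None,C)
a,b=np.load('top0.npz'),None
m,p,d=cam('scene'); W=cloud(m,d); save(cv2.resize(p[100:400,130:490],(720,600)),'fin.png')
x,y,z=W[...,0],W[...,1],W[...,2]; W0=np.load('scene0.npz')['W']; 
for t in ['glue','wax_tin','mug','offcut','driver','tape','spanner']:
    r=regions_of('scene',t)
    if r: M=r[0]['pixels']&(d>0); print(t,round(r[0]['p'],2),np.round(np.median(W[M],0),3))
dial('scene',None,C)
```

```text
t 28.55 pos [0.6607 0.1934 0.2771] psi 36.8 q [-27.  22.  12.  75.  -5.  83.  21.] F [ 0.9 -0.7 -0.9] w 0.0005
[0.204, 0.123, -0.002] -0.2
house ((543.0785522460938, 257.4601135253906), 104.76548767089844)
arc 1832 mid 92.06153267405573 range [ 50.47172824 136.19552374] 93.33362599370815
nose 60 [89.70308947 92.72843123 96.76660137]
tall 0 0
knob ((542.4828491210938, 257.6972961425781), (12.289146423339844, 58.10878372192383), 57.02969741821289)
glue 0.85 [0.755 0.151 0.097]
wax_tin 0.63 [ 0.743 -0.038  0.06 ]
mug 0.64 [ 0.725 -0.228  0.068]
offcut 0.72 [ 0.466 -0.227  0.098]
tape 0.61 [0.338 0.408 0.022]
spanner 0.55 [ 0.221 -0.433  0.007]
house ((542.436279296875, 258.1485900878906), 106.02178192138672)
arc 223 mid 91.69486438320129 range [ 49.16804422 136.48786431] 92.82795426135218
nose 29 [ 2.8636562  89.73957671 96.57228831]
tall 58 24
[0.53911962 0.34604656 0.0792801 ] 91.99749382401775 [0.53849452 0.34597463 0.07956235]
knob ((543.694091796875, 258.4404602050781), (13.481378555297852, 57.625736236572266), 59.91458511352539)
```

View pics/fin.png

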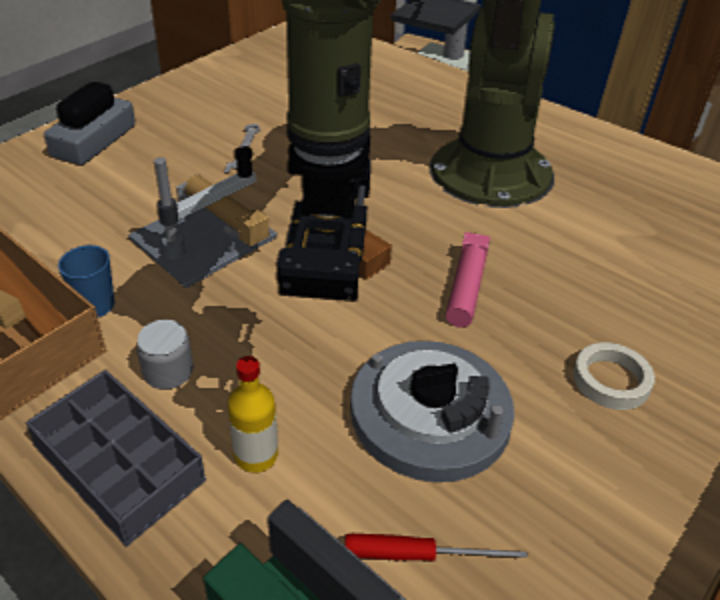

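```bash
python3 -c "
from h import *
print(env.sign_off())"
```

```text
the job is handed in; nothing more can be done
None
```

The jig is set up and the job is handed in, at about 29 s of the 72 s allowed. I swung the clamp bar aside and gripped the pale blank by its block. I laid it in the V saddles with its plain end at the end stop, then lifted the bar back over and lowered it onto the blank. After that I turned the coarse ring to the taller peg by pushing on the end face of its raised arc.

**Blank:** Before clamping it lay level, with its top at 82 mm and its centre within about 1 mm of the cradle point. I did not measure it precisely again after clamping, but it looks in place in the last picture.

**Clamp bar:** It measured about 1° from the jig's own angle. The bar's top is at 98 mm, which agrees with it resting on the blank.

**Dial:** In the last close look before the final 0.4 mm nudge, the nose was at 92.9° and the peg at 93.35°. Afterwards the nose read about 92.7° and the arc's middle 93.3°, so it is within about half a degree. The scene camera had put the peg nearer 92°, but I trusted the close view.

**Fine knob:** Its angle is unchanged, 57.1° before and 57.0° after.

**Other things:** The glue, tin, mug, tape and spanner match their starting positions to within a few millimetres. The detector missed the driver and mistook the clamped blank for the offcut. The picture shows the driver in place; the offcut is partly hidden behind the gripper, but what shows looks undisturbed.

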